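# Run a rack shuttle round the bent rail, load it and latch it in

## Task

Thread the blue shuttle onto the free end of the bent steel guide rod and slide it round the bend until it is fully home against the stop. Then set the red tube rack upright in the shuttle's tray, and finally swing the yellow latch arm fully closed behind the shuttle. Leave the cream-white rack standing where it is.

Things in the scene. Friction and masses are not known exactly. Their poses are not given: they have to be found in the camera images.
- rail: Fixed guide rail; place differs each time. Origin on the bench below the shuttle's bore centre when home; +x = last direction of travel, into the stop. Level steel rod, 12 mm diameter, axis 30 above the bench, held only at the stop. Axis (mm, this frame): stop face x=23,y=0 straight back to (-40,0); arc radius 150 about (-40,-150) through 75 deg to (-185,-111); straight 60 to free end (-200,-169).
- rail_tip (a point): Free end of the rod, on its axis (30 mm above the bench). There the direction of travel is turned +75 degrees about z from the rail's +x. Taper: 6 mm diameter at the very end, full 12 mm diameter 12 mm further on.
- rail_lead (a point): Point on the rod axis 35 mm in from the free end, in the straight part: with the shuttle's bore centre here, the rod end sticks out 12 mm behind the block.
- rail_home (a point): Point on the rod axis, 30 mm up, where the shuttle's bore centre lies when the shuttle touches the stop: a grey post with rubber face, 44 mm wide, 48 high, from 23 to 63 mm beyond this point. Foot plate 6 mm thick, in the rail's frame x 30..92, y -45..95 and x -108..92, y 62..102.
- bend_center (a point): Centre of the rod's 150 mm arc, at rod height. The shuttle must turn clockwise (seen from above) by 75 degrees in going round it.
- shuttle_bore (a point): Bore centre of the loose blue shuttle (0.2 to 0.45 kg), mid length and width, 30 mm above its underside. Shuttle 147 long (its x), 42 wide (y), 73 high; either end may go first. Bore 18 mm diameter, along x, through the block (46 long, 42 wide, up to 54). Black foot 44x64x6 slides on the bench. Grip across the 42 mm width on the tray's outside, 54 to 73 mm up.
- shuttle_tray (a point): Centre of the floor of the shuttle's open tray, 59 mm above the shuttle's underside (29 above the bore centre); axes as the shuttle's. Tray inside 137 mm along x, 32 mm along y; walls 5 mm thick, 14 mm high, rim 73 mm above the shuttle's underside.
- red_rack_mid (a point): Centre of the loose red five-place tube rack (empty, 35 g), 24 (its x) x 129 (its y) x 58 mm high, 29 mm above its underside. Grip across the 24 mm width near the top. A fixed grey rack with tubes, 107 mm high, stands about 80 mm or more beside it. It fits in the tray lengthwise, either way round; its centre is then 29 mm above the tray floor.
- white_rack_mid (a point): Centre of a loose cream-white tube rack, size and axes as the red one; to be left alone.
- latch (a joint): Angle of the yellow latch arm about its upright hinge: 0 = closed (hard stop; arm points along the rail's -y, across behind the tray), 1.57 = open, along the rail's -x. Closes counterclockwise seen from above. Friction 0.03 N m, stays where left. Arm 96 mm long, 12 wide, 61 to 72 mm above the bench. Closed, it is 4 mm behind the tray of a shuttle that is home; else it cannot close.
- latch_knob (a point): On the black upright knob of the latch arm, 45 mm from the hinge axis, 97 mm above the bench. Knob 14 mm in diameter (17 in its top 10 mm), from 70 to 114 mm above the bench.
- latch_hinge (a point): Point on the latch's upright hinge axis, 66 mm above the bench, at x -84, y 80 mm in the rail's frame; the pillar is 20 mm in diameter.
Not all that is in view belongs to the job. Of the things shaped like the part that bears shuttle_bore, the blue one is meant.

How it is judged (in metres and radians):
On the way, in this order (a step that is already met when the one before it is completed fails the run):
1. the shuttle is threaded onto the free end of the rod (distance between shuttle_bore and rail_lead below 0.02 m), for 0.05 s.
2. the shuttle is home against the stop (within 8 mm), in line with the rod (distance between shuttle_bore and rail_home below 0.008 m and angle between the x axis of shuttle_bore and the x axis of rail, either way round below 0.2 rad), for 0.2 s.
3. the red rack stands in the shuttle's tray, let go (horizontal distance between red_rack_mid and shuttle_bore below 0.012 m and z of red_rack_mid in the frame of shuttle_bore below 0.062 m and angle between red_rack_mid's own z axis and vertical below 0.12 rad and contact force between the fingers and red_rack below 0.1 N), for 0.2 s.
4. the latch is closed (value of joint latch below 0.12 rad), for 0.1 s.
At the end, for the whole second after the job is handed in: The shuttle is on the rod, upright, within 9 mm of touching the stop and within 0.2 rad of the rod's line; the red rack stands upright on the floor of its tray, lengthwise and centred (12 mm); the latch is within 0.12 rad of closed; all at rest (distance between shuttle_bore and rail_home below 0.009 m and angle between the x axis of shuttle_bore and the x axis of rail, either way round below 0.2 rad and angle between shuttle_bore's own z axis and vertical below 0.1 rad and horizontal distance between red_rack_mid and shuttle_bore below 0.012 m and z of red_rack_mid in the frame of shuttle_bore between 0.052 and 0.062 m and angle between red_rack_mid's own z axis and vertical below 0.12 rad and angle between the y axis of red_rack_mid and the x axis of shuttle_bore, either way round below 0.15 rad and value of joint latch below 0.12 rad and linear speed of each of shuttle, red_rack below 0.02 m/s).
It fails at once if the white rack is moved more than 30 mm (distance of white_rack_mid from where it was at the start of the episode above 0.03 m).
It also fails if it takes over 72 s, if anything falls off the work surface, if the arm or the gripper's body presses on something with over 40 N, if the wrist force passes 120 N, or if a joint passes its speed limit or range.

## Robot

A 6-joint arm with a two-finger parallel gripper is mounted at the origin on a cart in front of the work surface, level with it; the furniture and walls round the work are solid. World frame = base frame: x ahead of the robot, y to its left, z up, the work surface at z = 0. Lengths are in m, angles in degrees, forces in N, time in s.
With the tool pointing down it reaches from about 0.3 to 0.75 m from the base axis. Payload 8.5 kg.
Tool frame: the origin (TCP) lies between the finger pads; the fingertips stand env.finger_overhang ahead of it and the grasp point (between the pads) lies 2 mm behind it (env.finger_overhang is the distance from the TCP to the fingertips, in m); z points along the fingers, y is the line along which they close (so a half turn about z gives the same grasp; the last joint's range is limited). The gripper opens to 85 mm and grips with 20 to 120 N. Pads are 22 mm wide; open, the fingers measure 114 mm over their backs; the gripper's body (76 mm by 85 mm) begins 54 mm behind the grasp point. The pads swing forward as they close: fully open they stand 13 mm farther back than shut.
Start: joints at [63.295, 21.807, 74.336, -0, 83.858, -12.336], TCP at [0.136, 0.533, 0.248] pointing down, gripper open.
Joint ranges: [-178.18, 178.18], [-50.72, 133.34], [12.68, 142.11], [-81.47, 261.47], [9.98, 163.14], [-165.26, 165.26]. Speed limits (degrees/s): [136.94, 136.94, 180, 180, 180, 180].

## Interface

Orientations are given as a 3x3 rotation matrix whose columns are the frame's x, y, z axes.
In Python, from rig import env gives the robot as it stands. The module is installed in compiled form; this text tells all that it offers.
- The arm moves only by the tool jog_arm, never from a script. Its arguments are lists of equal length, an entry for each row: "hand": the finger opening in m, from 0 to 0.0854; "travel": the shift along the world's x, y, z in m, a list of three; "yaw": the turn about the world's z in rad. A call has exactly 5 rows; each row shifts and turns the commanded pose from where the row before left it; what a row does not reach is not made up. A row lasts 1/8 s, in which the tool goes at most 62.5 mm and 10.7 degrees, less where a joint would pass 70% of its speed; a pose out of reach is approached as far as the arm can. A call is refused whole if a number of a shift passes 0.0625 or a number of a turn 0.188, either way. A call with a gripper value outside its range is refused whole. The fingers move at their own pace and stop on an object; "grip_force" is the grip in N (left out, the last holds). Time passes only in rows, so rows that do not move let the fingers close, or fill a call up. It gives the time, the measured TCP pose, the force, the opening and the grip force at its end, in the units of the state.
- env.observe(): the state, without advancing time (a new reading comes with each control period).
- env.get_image(name): name is "side" or "top"; returns the picture (480x640x3 uint8, red, green, blue); there is no depth.
- env.calibration(name): a dict with "fx", "fy", "cx", "cy" (pixels), "position" and "rotation" of the camera in the world. Camera axes: x right, y down, z forward; pixel columns grow to the right and rows downward; lengths in m; the calibration is good to about 2 mm. A picture is of the moment at which its call begins. calibration takes no time and is no camera call.
- env.close_job(): hands the job in; it is judged then, once.
The state is a dict: "time_s": time; "q": joint angles; "qvel": joint speeds; "joint_efforts": joint torques, N m; "position": TCP position; "tool_rot": TCP orientation; "ft_force": force on the tool from outside, world axes, zero at the start; "wrist_torque": the same for the moment, N m; "grip_width": finger opening in m; "gripper_force": force on a finger pad.
Only numpy, scipy, OpenCV 4.12 (cv2) and the standard library are available. Lean on these libraries where they do the work, as an engineer would, in place of code of your own. Each camera call takes 0.05 s, during which the arm holds its last target. There are 200 camera calls.

## Working session

There is one attempt and no reset: what is moved stays moved. The work goes in short steps, Python scripts to look and compute and a tool call to move; the robot and the scene stay as the last step left them, time stands still between calls to the robot, and variables do not carry over. Pictures are saved under pics/ and viewed, at most 10 in all, crops included, and the job is handed in when it is done.

Besides the shell and the picture viewer there is one more tool, called after ">>>" by a JSON object that holds its "op" and its "data", one argument or row to a line. jog_arm: Moves the arm, as the interface text tells. Its arguments: {"type":"object","properties":{"hand":{"type":"array"},"travel":{"type":"array"},"yaw":{"type":"array"},"grip_force":{"type":"number"}},"required":["hand","travel","yaw"]}

```bash
mkdir -p pics; python3 - <<'E'
from rig import env
import cv2,numpy as np
np.set_printoptions(precision=4,suppress=True)
for n in("side","top"):
    im=env.get_image(n); cv2.imwrite(f"pics/{n}0.png",im[:,:,::-1]); print(n,env.calibration(n))
o=env.observe(); print(o,env.finger_overhang)
E
```

```text
side {'fx': 529.4318418366764, 'fy': 529.4318418366764, 'cx': 320.7489646644437, 'cy': 241.14172753730026, 'position': array([ 0.1961, -1.0394,  0.5999]), 'rotation': array([[ 0.9556, -0.1151,  0.2711],
       [-0.294 , -0.4261,  0.8555],
       [ 0.017 , -0.8973, -0.4411]])}
top {'fx': 548.2471060790704, 'fy': 548.2471060790704, 'cx': 319.61114495491074, 'cy': 243.2658569746306, 'position': array([ 0.43  , -0.0173,  1.1762]), 'rotation': array([[-0.028 , -0.9944,  0.1016],
       [-0.9994,  0.0256, -0.0248],
       [ 0.022 , -0.1022, -0.9945]])}
{'time_s': 0.1, 'q': array([ 63.296 ,  21.8346,  74.3787,  -0.0001,  83.8582, -12.3349]), 'qvel': array([ 0.0273,  0.0438, -0.0356, -0.0872,  0.0122,  0.1182]), 'joint_efforts': array([  0.0048, -44.9217, -23.1655,  -0.0001,   0.0037,  -0.0001]), 'position': array([0.1364, 0.5326, 0.2478]), 'tool_rot': array([[-0.9687,  0.2482, -0.0006],
       [ 0.2482,  0.9687, -0.0011],
       [ 0.0003, -0.0012, -1.    ]]), 'ft_force': array([-0.3571,  0.4946,  0.0961]), 'wrist_torque': array([-0.0138,  0.0372,  0.0062]), 'gripper_force': 0.0, 'grip_width': 0.0853544161545133} 0.017
```

View pics/top0.png

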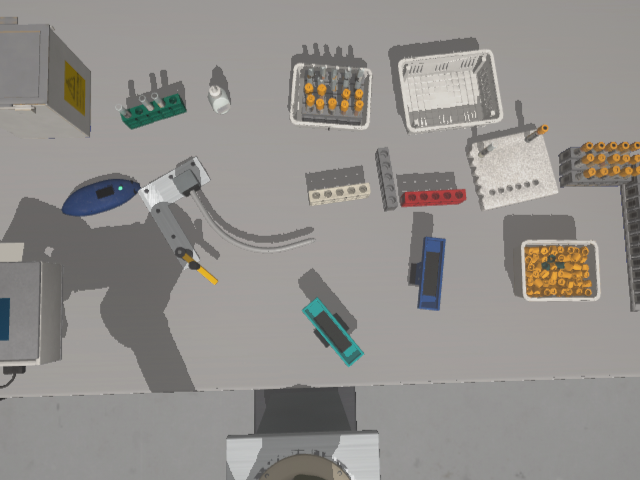

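View pics/side0.png

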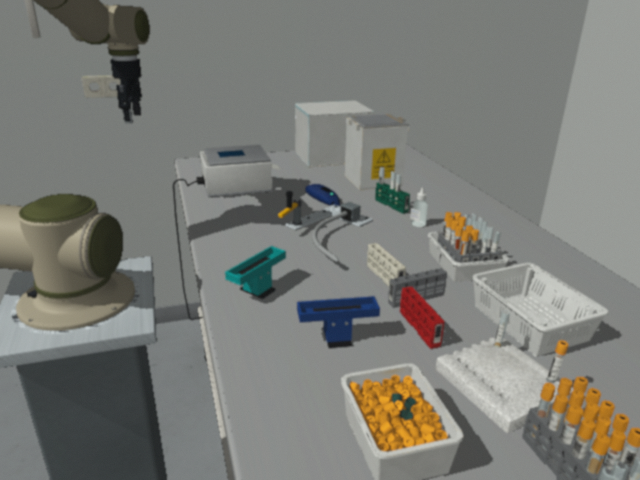

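The scene shows two shuttle-like things: teal at top (333,332) and blue at top (431,273) (side view: teal (257,270), blue (338,318)). The blue one is meant, by colour. Red rack is at top (434,198), white at (339,193), rod tip at (314,239), stop at (188,178), and hinge near (181,253) with the latch arm reaching to (215,283).

```bash
cat > h.py <<'E'
from rig import env
import cv2,numpy as np
np.set_printoptions(precision=4,suppress=True)
def ray(n,uv):
    c=env.calibration(n);d=c["rotation"]@np.array([(uv[0]-c["cx"])/c["fx"],(uv[1]-c["cy"])/c["fy"],1]);return c["position"],d
def onz(n,uv,z):
    p,d=ray(n,uv);return (p+d*(z-p[2])/d[2])[:2]
def px(n,P):
    c=env.calibration(n);q=c["rotation"].T@(np.array(P)-c["position"]);return np.array([c["fx"]*q[0]/q[2]+c["cx"],c["fy"]*q[1]/q[2]+c["cy"]])
def hsv(im): return cv2.cvtColor(im,cv2.COLOR_RGB2HSV)
def rect(im,n,lo,hi,z,roi):
    """minAreaRect in world on plane z of colour mask in roi x0,y0,x1,y1"""
    m=cv2.inRange(hsv(im),lo,hi);k=np.zeros_like(m);k[roi[1]:roi[3],roi[0]:roi[2]]=m[roi[1]:roi[3],roi[0]:roi[2]]
    cs,_=cv2.findContours(k,cv2.RETR_EXTERNAL,cv2.CHAIN_APPROX_NONE);c=max(cs,key=cv2.contourArea)[:,0]
    W=np.array([onz(n,p,z) for p in c]);r=cv2.minAreaRect((W*1000).astype(np.float32))
    b=cv2.boxPoints(r);e=b[1]-b[0],b[2]-b[1];l=max(e,key=np.linalg.norm)
    return np.array(r[0])/1000,np.array(r[1]),np.degrees(np.arctan2(l[1],l[0]))%180
E
python3 - <<'E'
from h import *
im=cv2.imread("pics/top0.png")[:,:,::-1].copy()
print("blue",rect(im,"top",(105,120,60),(125,255,255),.073,(400,220,460,320)))
print("red",rect(im,"top",(0,120,60),(8,255,255),.058,(395,180,475,215)))
print("white",rect(im,"top",(15,20,150),(40,90,255),.058,(300,170,375,215)))
print("yel",rect(im,"top",(18,150,120),(30,255,255),.072,(175,240,230,295)))
a=cv2.resize(im[145:295,130:330],None,fx=4,fy=4,interpolation=cv2.INTER_CUBIC)
cv2.imwrite("pics/rail.png",a[:,:,::-1])
b=cv2.resize(im[170:320,380:480],None,fx=4,fy=4,interpolation=cv2.INTER_CUBIC)
s=cv2.imread("pics/side0.png")[:,:,::-1]
c=cv2.resize(s[280:355,285:385],None,fx=4,fy=4,interpolation=cv2.INTER_CUBIC);d=cv2.resize(s[185:260,270:370],None,fx=4,fy=4,interpolation=cv2.INTER_CUBIC)
cv2.imwrite("pics/blue.png",np.hstack([b,np.vstack([c,d])])[:,:,::-1])
E
```

```text
blue (array([ 0.4772, -0.2703]), array([ 39.9245, 142.7377]), np.float32(172.08853))
red (array([ 0.6337, -0.2845]), array([ 29.964 , 133.4487]), np.float32(91.495705))
white (array([ 0.6464, -0.0894]), array([ 32.3763, 128.1534]), np.float32(96.84077))
yel (array([0.4847, 0.1822]), array([45.7624, 11.1587]), np.float32(48.995243))
```

View pics/rail.png

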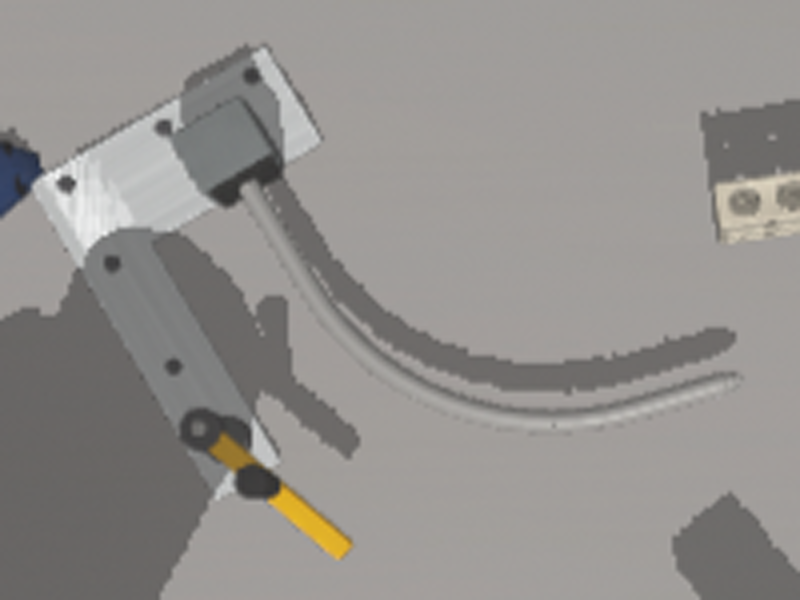

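View pics/blue.png

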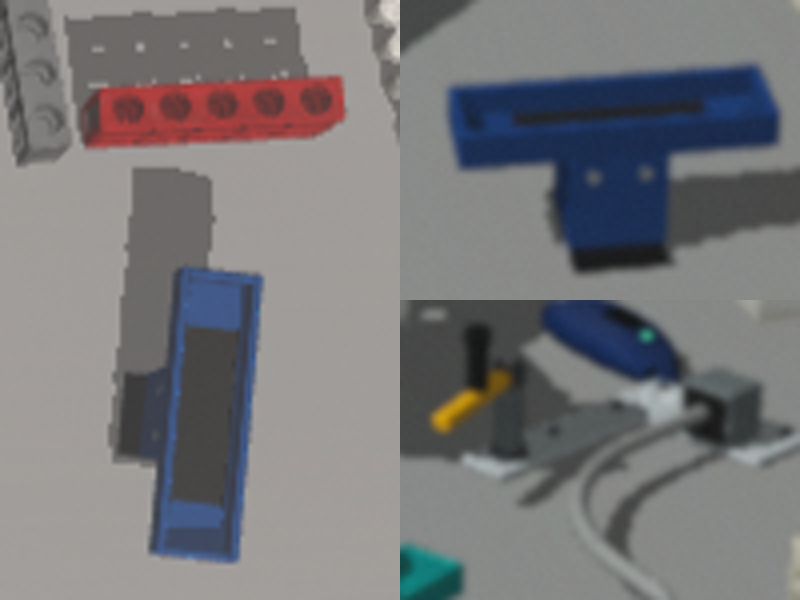

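Crop: blue shuttle rim corners are near (426,237),(446,238),(440,311),(418,309), confirmed blue. Rail crop in full-frame pixels: rod tip (314.5,239.5), rod at stop face (192.5,192), pillar top (180,252), knob top (194,265), arm end (216,282).

```bash
cat >> h.py <<'E'
def railfit():
    w=np.array([onz("top",(314.8,239.5),.03),onz("top",(192.3,191.5),.03),onz("top",(180.3,252.2),.078)])
    r=np.array([[-.200,-.169],[.023,0],[-.084,.080]])
    a=(r-r.mean(0));b=(w-w.mean(0));t=np.arctan2((a[:,0]*b[:,1]-a[:,1]*b[:,0]).sum(),(a*b).sum())
    R=np.array([[np.cos(t),-np.sin(t)],[np.sin(t),np.cos(t)]]);o=w.mean(0)-R@r.mean(0)
    return R,o,t,w-(r@R.T+o)
E
python3 - <<'E'
from h import *
R,o,t,e=railfit(); print("theta",np.degrees(t),"home",o,"\nres",e)
c,s=np.cos,np.sin
T=lambda x,y:R@np.array([x,y])/1+o
a=np.radians(75);d=np.array([c(a),s(a)]);tip=np.array([-.2,-.169])
print("tip",T(*tip),"dir",np.degrees(t)+75,"lead",T(*(tip+.035*d)),"hinge",T(-.084,.08))
# rod shape check: predicted pixels
for k in (0,20,40,60,75):
    A=np.radians(k);p=T(-.04-.15*s(A),-.15+.15*c(A));print("arc",k,p,px("top",[*p,.03]),px("side",[*p,.03]))
p=T(*tip);print(px("side",[*p,.03]))
print("knob px z.114",[ (g,px("top",[*T(-.084+.045*c(-np.pi/2-np.radians(g)),.08+.045*s(-np.pi/2-np.radians(g))),.114])) for g in(50,60,70,80,90)])
q=np.array([[-.2+0,0]]);print("arm tip world",onz("top",(216,282),.072))
E
```

```text
theta 30.003607917800366 home [0.644  0.2086] 
res [[-0.      0.0018]
 [-0.0001 -0.0002]
 [ 0.0001 -0.0015]]
tip [ 0.5554 -0.0377] dir 105.00360791780037 lead [ 0.5463 -0.0039] hinge [0.5313 0.2359]
arc 0 [0.6094 0.1886] [207.3579 216.6615] [329.8139 218.84  ]
arc 20 [0.5695 0.1552] [223.5332 235.0988] [319.1787 225.4658]
arc 40 [0.5435 0.11  ] [245.2804 246.9016] [314.4939 233.7813]
arc 60 [0.5344 0.0587] [269.8954 250.5654] [316.927  242.9697]
arc 75 [0.5395 0.0199] [288.3854 247.6581] [323.7297 249.7698]
[337.9227 260.0751]
knob px z.114 [(50, array([197.2227, 258.0416])), (60, array([195.5181, 261.7565])), (70, array([193.1927, 265.1397])), (80, array([190.3163, 268.0872])), (90, array([186.9758, 270.5078]))]
arm tip world [0.4702 0.1648]
```

>>> {"op": "jog_arm", "data": {
  "hand": [0.085, 0.085, 0.085, 0.085, 0.085],
  "travel": [
    [0.03, -0.053, 0],
    [0.03, -0.053, 0],
    [0.03, -0.053, 0],
    [0.03, -0.053, 0],
    [0.03, -0.053, 0]
  ],
  "yaw": [0, 0, 0, 0, 0]
}}

```text
time_s: 0.72
position: [0.2869, 0.266, 0.2483]
tool_rot: [[-0.969, 0.248, 0.0], [0.248, 0.969, 0.0], [-0.0, 0.0, -1.0]]
ft_force: [0.5, -0.1, -0.1]
grip_width: 0.0853
gripper_force: 0.0
```

>>> {"op": "jog_arm", "data": {
  "hand": [0.085, 0.085, 0.085, 0.085, 0.085],
  "travel": [
    [0.03, -0.053, 0],
    [0.03, -0.053, 0],
    [0.03, -0.053, 0],
    [0.03, -0.053, 0],
    [0.03, -0.053, 0]
  ],
  "yaw": [0, 0, 0, 0, 0]
}}

```text
time_s: 1.35
position: [0.437, 0.0007, 0.2483]
tool_rot: [[-0.969, 0.249, -0.0], [0.249, 0.969, 0.0], [0.0, 0.0, -1.0]]
ft_force: [1.2, 1.2, 0.5]
grip_width: 0.085
gripper_force: 0.0
```

>>> {"op": "jog_arm", "data": {
  "hand": [0.085, 0.085, 0.085, 0.085, 0.085],
  "travel": [
    [0.008, -0.054, -0.01],
    [0.008, -0.054, -0.01],
    [0.008, -0.054, -0.01],
    [0.008, -0.054, -0.01],
    [0.008, -0.054, -0.01]
  ],
  "yaw": [0.022, 0.022, 0.022, 0.022, 0.022]
}}

```text
time_s: 1.98
position: [0.4764, -0.269, 0.1977]
tool_rot: [[-0.99, 0.14, -0.0], [0.14, 0.99, 0.0], [0.0, 0.0, -1.0]]
ft_force: [1.2, 1.4, 0.3]
grip_width: 0.0851
gripper_force: 0.0
```

```bash
python3 - <<'E'
from h import *
s=cv2.imread("pics/side0.png")[:,:,::-1].copy()
m=cv2.inRange(hsv(s),(105,120,40),(125,255,255));k=np.zeros_like(m);k[285:350,285:390]=m[285:350,285:390]
ys,xs=np.nonzero(k)
P=np.c_[xs,ys]; hull=cv2.convexHull(P.astype(np.int32))[:,0]
print(hull.T)
c=np.array([.4772,-.2703]);a=np.radians(172.1);l=np.array([np.cos(a),np.sin(a)]);w=np.array([-l[1],l[0]])
for i in(-1,1):
  for j in(-1,1):
    p=c+i*.0735*l+j*.021*w;print(px("side",[*p,.073]),px("top",[*p,.073]))
b=cv2.resize(s[210:285,280:380],None,fx=6,fy=6,interpolation=cv2.INTER_CUBIC);cv2.imwrite("pics/tip.png",b[:,:,::-1])
E
```

```text
[[378 349 342 330 329 300 299 298 298 368 373 374 378]
 [314 340 341 342 342 320 317 312 302 297 297 298 306]]
[375.3338 293.9485] [424.9696 235.5876]
[381.1548 306.1468] [445.4297 237.8871]
[297.7222 299.5835] [418.4048 307.8818]
[300.6032 312.294 ] [439.1517 310.1841]
```

View pics/tip.png

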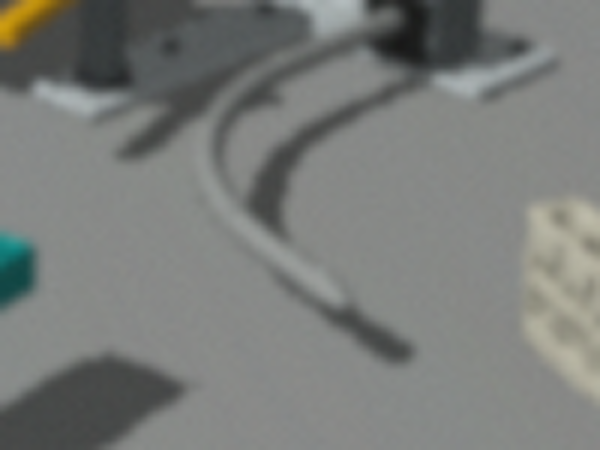

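The side crop shows the rod tip at (337.5,260.3), matching the prediction to under 1 px. Descending on the blue shuttle.

>>> {"op": "jog_arm", "data": {
  "hand": [0.085, 0.085, 0.085, 0.085, 0.085],
  "travel": [
    [0, -0.0015, -0.045],
    [0, 0, -0.045],
    [0, 0, -0.03],
    [0, 0, -0.018],
    [0, 0, 0]
  ],
  "yaw": [0, 0, 0, 0, 0]
}}

```text
time_s: 2.6
position: [0.4759, -0.2683, 0.0591]
tool_rot: [[-0.99, 0.14, -0.002], [0.14, 0.99, 0.002], [0.003, 0.002, -1.0]]
ft_force: [0.1, -0.3, 0.4]
grip_width: 0.0851
gripper_force: 0.0
```

>>> {"op": "jog_arm", "data": {
  "hand": [0.03, 0.03, 0.03, 0.03, 0.03],
  "travel": [
    [0, 0, 0],
    [0, 0, 0],
    [0, 0, 0],
    [0, 0, 0],
    [0, 0, 0]
  ],
  "yaw": [0, 0, 0, 0, 0],
  "grip_force": 60
}}

```text
time_s: 3.22
position: [0.477, -0.2692, 0.0614]
tool_rot: [[-0.99, 0.14, 0.002], [0.14, 0.99, -0.002], [-0.002, -0.001, -1.0]]
ft_force: [-1.0, -1.3, 7.2]
grip_width: 0.0411
gripper_force: 61.9
```

>>> {"op": "jog_arm", "data": {
  "hand": [0.03, 0.03, 0.03, 0.03, 0.03],
  "travel": [
    [0, 0, 0.012],
    [0.01, 0.021, 0],
    [0.01, 0.021, 0],
    [0.01, 0.021, 0],
    [0.01, 0.021, 0]
  ],
  "yaw": [0, -0.13, -0.13, -0.13, -0.13]
}}

```text
time_s: 3.85
position: [0.5166, -0.1839, 0.0727]
tool_rot: [[-0.787, 0.617, -0.0], [0.617, 0.787, 0.0], [0.0, 0.0, -1.0]]
ft_force: [1.0, 0.1, -2.9]
grip_width: 0.0411
gripper_force: 61.5
```

>>> {"op": "jog_arm", "data": {
  "hand": [0.03, 0.03, 0.03, 0.03, 0.03],
  "travel": [
    [0.01, 0.021, 0],
    [0.01, 0.021, 0],
    [0.01, 0.021, 0],
    [0.01, 0.021, 0],
    [0.0105, 0.0215, 0]
  ],
  "yaw": [-0.13, -0.13, -0.13, -0.13, -0.1285]
}}

```text
time_s: 4.47
position: [0.567, -0.0784, 0.0727]
tool_rot: [[-0.254, 0.967, -0.001], [0.967, 0.254, 0.0], [0.0, -0.0, -1.0]]
ft_force: [0.4, -1.0, -3.9]
grip_width: 0.0411
gripper_force: 61.5
```

>>> {"op": "jog_arm", "data": {
  "hand": [0.03, 0.03, 0.03, 0.03, 0.03],
  "travel": [
    [0, 0, -0.006],
    [0, 0, 0],
    [0, 0, 0],
    [0, 0, 0],
    [0, 0, 0]
  ],
  "yaw": [0, 0, 0, 0, 0]
}}

```text
time_s: 5.1
position: [0.5669, -0.0795, 0.0664]
tool_rot: [[-0.258, 0.966, 0.0], [0.966, 0.258, -0.0], [-0.0, 0.0, -1.0]]
ft_force: [-0.6, -0.2, -3.7]
grip_width: 0.0409
gripper_force: 61.5
```

```bash
python3 - <<'E'
from h import *
s=env.get_image("side");t=env.get_image("top")
o=env.observe();print(o["position"],o["ft_force"])
R,oo,th,_=railfit()
p=o["position"][:2];d=np.array([np.cos(th+np.radians(75)),np.sin(th+np.radians(75))])
for e in(-1,1):
  for w in (-1,1): q=p+e*.0735*d+w*.021*np.array([-d[1],d[0]]);print(px("top",[*q,.079]),px("side",[*q,.079]))
print("bore face",px("side",[*(p+.023*d),.036]),px("side",[*(p-.023*d),.036]))
a=cv2.resize(t[190:320,250:380],(520,520),interpolation=cv2.INTER_CUBIC)
b=cv2.resize(s[210:320,300:370],(280,440),interpolation=cv2.INTER_CUBIC)
b=np.vstack([b,np.zeros((80,280,3),np.uint8)])
cv2.imwrite("pics/pre.png",np.hstack([a,b])[:,:,::-1])
E
```

```text
[ 0.567  -0.0794  0.0664] [-0.0328  1.3129 -2.7774]
[368.1347 210.5422] [378.2402 259.7968]
[374.2399 230.245 ] [361.972  264.6818]
[298.577  230.9063] [339.0194 233.6845]
[304.4798 250.8124] [323.5968 237.6732]
bore face [343.1779 261.3606] [355.0762 270.0335]
```

View pics/pre.png

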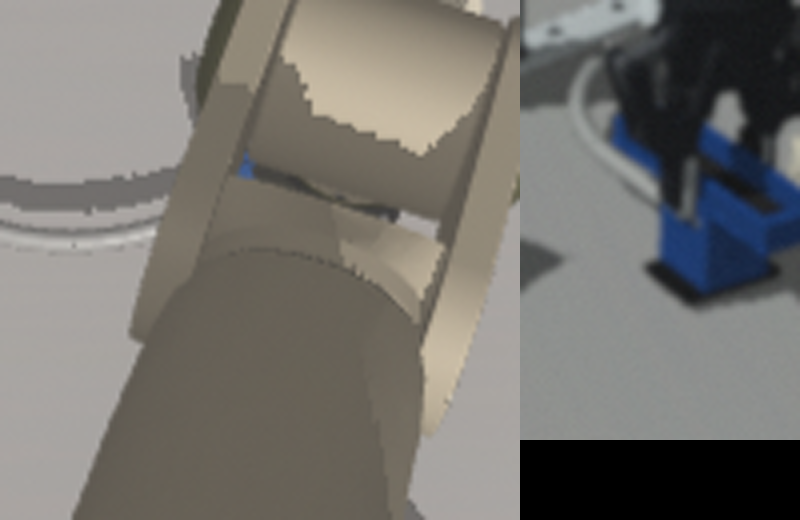

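Side crop: block and foot hang level at crop (710,260), rod behind it heading for the bore. Lowering and starting to thread.

>>> {"op": "jog_arm", "data": {
  "hand": [0.03, 0.03, 0.03, 0.03, 0.03],
  "travel": [
    [0, 0, -0.0055],
    [-0.002, 0.0077, 0],
    [-0.002, 0.0077, 0],
    [-0.002, 0.0077, 0],
    [-0.002, 0.0077, 0]
  ],
  "yaw": [0, 0, 0, 0, 0]
}}

```text
time_s: 5.82
position: [0.5594, -0.0483, 0.0614]
tool_rot: [[-0.259, 0.966, 0.002], [0.966, 0.259, -0.001], [-0.001, 0.001, -1.0]]
ft_force: [0.8, -9.2, 10.1]
grip_width: 0.0412
gripper_force: 63.5
```

>>> {"op": "jog_arm", "data": {
  "hand": [0.03, 0.03, 0.03, 0.03, 0.03],
  "travel": [
    [-0.002, 0.0077, 0.001],
    [-0.002, 0.0077, 0],
    [-0.002, 0.0077, 0],
    [-0.002, 0.0077, 0],
    [0, 0, 0]
  ],
  "yaw": [0, 0, 0, 0, 0]
}}

```text
time_s: 6.45
position: [0.5505, -0.0168, 0.0615]
tool_rot: [[-0.259, 0.966, -0.001], [0.966, 0.259, 0.001], [0.001, -0.001, -1.0]]
ft_force: [0.0, -0.1, -3.0]
grip_width: 0.0411
gripper_force: 61.7
```

```bash
cat >> h.py <<'E'
def rod(s):  # arclength from tip (m) -> rail frame point
    L=.06;A=.15*np.radians(75);a=np.radians(75);d=np.array([np.cos(a),np.sin(a)])
    if s<L: return np.array([-.185+.0001,-.111])+(s-L)*d*1.0+np.array([.0002,-.0002])
    if s<L+A:
        k=a-(s-L)/.15;return np.array([-.04-.15*np.sin(k),-.15+.15*np.cos(k)])
    return np.array([-.04+s-L-A,0])
def pose(s):
    R,o,t,_=railfit();f,b=rod(s+.023),rod(s-.023)
    p=.5*rod(s)+.25*(f+b);h=f-b
    return R@p+o,np.arctan2(h[1],h[0])+t
E
python3 - <<'E'
from h import *
o=env.observe();p=o["position"];y=o["tool_rot"][:2,1];a0=np.arctan2(y[1],y[0])+np.pi/2
prev=None
for i,s in enumerate(list(np.arange(.021,.292,.010))+[.2963,.2983]):
    c,h=pose(s)
    if prev is None: print("now",p[:2],a0,"ideal",c,h)
    else: print(i,round(s,4),(c-prev[0]).round(4),round(h-prev[1],4),"abs",c,round(h-np.pi/2,3))
    prev=c,h
E
```

```text
now [ 0.5505 -0.0168] 1.833102501797781 ideal [ 0.5498 -0.0177] 1.8326586846388035
1 0.031 [-0.0026  0.0097] 0.0 abs [ 0.5472 -0.008 ] 0.262
2 0.041 [-0.0026  0.0096] 0.0029 abs [0.5446 0.0016] 0.265
3 0.051 [-0.0024  0.0097] -0.013 abs [0.5421 0.0113] 0.252
4 0.061 [-0.0024  0.0097] -0.0275 abs [0.5398 0.021 ] 0.224
5 0.071 [-0.0019  0.0098] -0.0421 abs [0.5379 0.0308] 0.182
6 0.081 [-0.0014  0.0099] -0.0566 abs [0.5364 0.0406] 0.126
7 0.091 [-0.0009  0.0099] -0.0704 abs [0.5355 0.0505] 0.055
8 0.101 [-0.0002  0.0099] -0.0667 abs [0.5353 0.0604] -0.011
9 0.111 [0.0004 0.0099] -0.0667 abs [0.5358 0.0704] -0.078
10 0.121 [0.0011 0.0099] -0.0667 abs [0.5369 0.0803] -0.145
11 0.131 [0.0018 0.0098] -0.0667 abs [0.5386 0.09  ] -0.211
12 0.141 [0.0024 0.0096] -0.0667 abs [0.541  0.0997] -0.278
13 0.151 [0.003  0.0095] -0.0667 abs [0.5441 0.1091] -0.345
14 0.161 [0.0037 0.0092] -0.0667 abs [0.5477 0.1184] -0.411
15 0.171 [0.0043 0.009 ] -0.0667 abs [0.552  0.1274] -0.478
16 0.181 [0.0049 0.0087] -0.0667 abs [0.5569 0.136 ] -0.545
17 0.191 [0.0054 0.0083] -0.0667 abs [0.5623 0.1443] -0.611
18 0.201 [0.006  0.0079] -0.0667 abs [0.5683 0.1523] -0.678
19 0.211 [0.0065 0.0075] -0.0667 abs [0.5748 0.1598] -0.745
20 0.221 [0.007  0.0071] -0.0667 abs [0.5818 0.1669] -0.811
21 0.231 [0.0074 0.0066] -0.0667 abs [0.5892 0.1735] -0.878
22 0.241 [0.0078 0.0061] -0.0624 abs [0.597  0.1796] -0.941
23 0.251 [0.0081 0.0057] -0.0483 abs [0.6052 0.1854] -0.989
24 0.261 [0.0084 0.0054] -0.0338 abs [0.6136 0.1907] -1.023
25 0.271 [0.0085 0.0052] -0.0193 abs [0.6221 0.1959] -1.042
26 0.281 [0.0086 0.0051] -0.0051 abs [0.6308 0.201 ] -1.047
27 0.291 [0.0087 0.005 ] 0.0 abs [0.6394 0.206 ] -1.047
28 0.2963 [0.0046 0.0027] 0.0 abs [0.644  0.2086] -1.047
29 0.2983 [0.0017 0.001 ] 0.0 abs [0.6457 0.2096] -1.047
```

>>> {"op": "jog_arm", "data": {
  "hand": [0.03, 0.03, 0.03, 0.03, 0.03],
  "travel": [
    [-0.003, 0.009, 0],
    [-0.0027, 0.0096, 0],
    [-0.0025, 0.0097, 0],
    [-0.0024, 0.0097, 0],
    [-0.0019, 0.0098, 0]
  ],
  "yaw": [0, 0, -0.01, -0.0275, -0.042],
  "grip_force": 45
}}

```text
time_s: 7.08
position: [0.5382, 0.031, 0.0618]
tool_rot: [[-0.18, 0.984, -0.0], [0.984, 0.18, 0.0], [0.0, -0.0, -1.0]]
ft_force: [-1.0, -0.2, -2.6]
grip_width: 0.0412
gripper_force: 61.7
```

>>> {"op": "jog_arm", "data": {
  "hand": [0.03, 0.03, 0.03, 0.03, 0.03],
  "travel": [
    [-0.0015, 0.0098, 0],
    [-0.0009, 0.0099, 0],
    [-0.0002, 0.0099, 0],
    [0.0004, 0.0099, 0],
    [0.0011, 0.0099, 0]
  ],
  "yaw": [-0.057, -0.07, -0.067, -0.067, -0.067]
}}

```text
time_s: 7.7
position: [0.5371, 0.0804, 0.0618]
tool_rot: [[0.148, 0.989, -0.0], [0.989, -0.148, 0.0], [0.0, -0.0, -1.0]]
ft_force: [0.7, 0.1, -3.1]
grip_width: 0.0411
gripper_force: 61.6
```

>>> {"op": "jog_arm", "data": {
  "hand": [0.03, 0.03, 0.03, 0.03, 0.03],
  "travel": [
    [0.0018, 0.0098, 0],
    [0.0024, 0.0096, 0],
    [0.003, 0.0095, 0],
    [0, 0, 0],
    [0, 0, 0]
  ],
  "yaw": [-0.067, -0.067, -0.067, 0, 0]
}}

```text
time_s: 8.32
position: [0.5444, 0.1085, 0.0618]
tool_rot: [[0.339, 0.941, -0.0], [0.941, -0.339, -0.0], [-0.0, -0.0, -1.0]]
ft_force: [-0.1, -0.3, -2.9]
grip_width: 0.041
gripper_force: 61.6
```

>>> {"op": "jog_arm", "data": {
  "hand": [0.03, 0.03, 0.03, 0.03, 0.03],
  "travel": [
    [0.0036, 0.0093, 0],
    [0.0043, 0.009, 0],
    [0.0049, 0.0087, 0],
    [0.0054, 0.0083, 0],
    [0.006, 0.008, 0]
  ],
  "yaw": [-0.067, -0.067, -0.067, -0.067, -0.067]
}}

```text
time_s: 8.95
position: [0.5688, 0.1517, 0.0618]
tool_rot: [[0.632, 0.775, -0.0], [0.775, -0.632, -0.0], [-0.0, -0.0, -1.0]]
ft_force: [-0.6, 0.0, -3.1]
grip_width: 0.0412
gripper_force: 61.6
```

>>> {"op": "jog_arm", "data": {
  "hand": [0.03, 0.03, 0.03, 0.03, 0.03],
  "travel": [
    [0.0065, 0.0075, 0],
    [0.007, 0.0071, 0],
    [0.0074, 0.0066, 0],
    [0, 0, 0],
    [0, 0, 0]
  ],
  "yaw": [-0.067, -0.067, -0.065, 0, 0]
}}

```text
time_s: 9.57
position: [0.5893, 0.1726, 0.0617]
tool_rot: [[0.771, 0.637, -0.001], [0.637, -0.771, -0.0], [-0.001, -0.0, -1.0]]
ft_force: [0.1, 0.4, -4.0]
grip_width: 0.041
gripper_force: 61.6
```

>>> {"op": "jog_arm", "data": {
  "hand": [0.03, 0.03, 0.03, 0.03, 0.03],
  "travel": [
    [0.0078, 0.0063, 0],
    [0.0081, 0.0057, 0],
    [0.0084, 0.0055, 0],
    [0.0085, 0.0053, 0],
    [0.0086, 0.0051, 0]
  ],
  "yaw": [-0.062, -0.048, -0.034, -0.019, -0.004]
}}

```text
time_s: 10.2
position: [0.6314, 0.2009, 0.0618]
tool_rot: [[0.866, 0.5, -0.0], [0.5, -0.866, -0.0], [-0.0, -0.0, -1.0]]
ft_force: [-0.2, 0.3, -3.0]
grip_width: 0.0412
gripper_force: 61.6
```

>>> {"op": "jog_arm", "data": {
  "hand": [0.03, 0.03, 0.03, 0.03, 0.03],
  "travel": [
    [0.0043, 0.0025, -0.0005],
    [0.0035, 0.002, -0.0005],
    [0.0035, 0.002, 0],
    [0.002, 0.0012, 0],
    [0, 0, 0]
  ],
  "yaw": [0, 0, 0, 0, 0]
}}

```text
time_s: 10.82
position: [0.6447, 0.2086, 0.0614]
tool_rot: [[0.866, 0.499, 0.001], [0.499, -0.866, -0.0], [0.001, 0.001, -1.0]]
ft_force: [-2.3, -1.0, 5.2]
grip_width: 0.0409
gripper_force: 62.8
```

>>> {"op": "jog_arm", "data": {
  "hand": [0.03, 0.03, 0.03, 0.03, 0.03],
  "travel": [
    [0.0013, 0.0008, 0],
    [0.0013, 0.0008, 0],
    [0, 0, 0],
    [0, 0, 0],
    [0, 0, 0]
  ],
  "yaw": [0, 0, 0, 0, 0]
}}

```text
time_s: 11.45
position: [0.6449, 0.2087, 0.0614]
tool_rot: [[0.866, 0.5, -0.006], [0.5, -0.866, -0.003], [-0.007, 0.0, -1.0]]
ft_force: [-15.1, -10.0, 12.2]
grip_width: 0.041
gripper_force: 63.8
```

Stop contact felt at 18 N, so the shuttle is home. Releasing and measuring the red rack's holes.

>>> {"op": "jog_arm", "data": {
  "hand": [0.085, 0.085, 0.085, 0.085, 0.085],
  "travel": [
    [-0.001, -0.0005, 0],
    [0, 0, 0],
    [0, 0, 0],
    [0, 0, 0.01],
    [0, 0, 0.04]
  ],
  "yaw": [0, 0, 0, 0, 0]
}}

```text
time_s: 12.08
position: [0.6451, 0.2096, 0.1097]
tool_rot: [[0.866, 0.499, -0.004], [0.499, -0.866, -0.001], [-0.004, -0.002, -1.0]]
ft_force: [-0.1, 0.8, 0.0]
grip_width: 0.0849
gripper_force: 0.0
```

>>> {"op": "jog_arm", "data": {
  "hand": [0.085, 0.085, 0.085, 0.085, 0.085],
  "travel": [
    [0, 0, 0.05],
    [0, 0, 0.05],
    [0, -0.055, 0],
    [0, -0.055, 0],
    [0, -0.055, 0]
  ],
  "yaw": [0, 0, 0.12, 0.12, 0.12]
}}

```text
time_s: 12.7
position: [0.6459, 0.0432, 0.2118]
tool_rot: [[0.632, 0.775, 0.001], [0.775, -0.632, -0.0], [0.001, 0.001, -1.0]]
ft_force: [1.4, -0.1, -0.6]
grip_width: 0.0849
gripper_force: 0.0
```

```bash
python3 - <<'E'
from h import *
t=env.get_image("top");s=env.get_image("side");cv2.imwrite("pics/t2.png",t[:,:,::-1]);cv2.imwrite("pics/s2.png",s[:,:,::-1])
print(rect(t,"top",(0,120,60),(8,255,255),.058,(395,180,475,215)))
h=np.array([onz("top",p,.058) for p in((411.75,197),(423.75,196.25),(435.5,195.75),(447,195),(459.25,194.75))]);print(h,h.mean(0))
print("blue",rect(t,"top",(105,120,60),(125,255,255),.073,(170,160,290,270)))
o=env.observe();print(o["position"],o["tool_rot"][:2,1])
a=cv2.resize(t[150:290,150:350],(800,560),interpolation=cv2.INTER_CUBIC);cv2.imwrite("pics/home.png",a[:,:,::-1])
E
```

```text
(array([ 0.6337, -0.2845]), array([ 29.964 , 133.4487]), np.float32(91.495705))
[[ 0.6359 -0.2392]
 [ 0.6368 -0.2643]
 [ 0.6373 -0.2889]
 [ 0.6383 -0.313 ]
 [ 0.6382 -0.3386]] [ 0.6373 -0.2888]
blue (array([0.6673, 0.2025]), array([25.0594,  4.5174]), np.float32(25.594793))
[0.6462 0.0397 0.2116] [ 0.7706 -0.6373]
```

View pics/home.png

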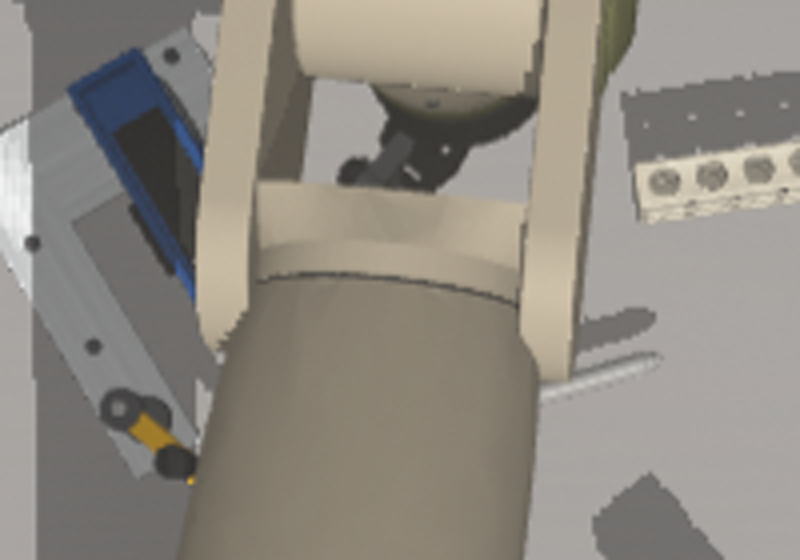

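Shuttle's blue tray sits at crop (140,170), against the stop, and the latch is untouched with hinge at crop (120,410). Moving on to the red rack.

>>> {"op": "jog_arm", "data": {
  "hand": [0.085, 0.085, 0.085, 0.085, 0.085],
  "travel": [
    [-0.0015, -0.055, 0],
    [-0.0015, -0.055, -0.01],
    [-0.0015, -0.055, -0.02],
    [-0.0015, -0.055, -0.02],
    [-0.0015, -0.055, -0.01]
  ],
  "yaw": [0.119, 0.119, 0.119, 0.119, 0.119]
}}

```text
time_s: 13.42
position: [0.6385, -0.2311, 0.1503]
tool_rot: [[0.089, 0.996, -0.0], [0.996, -0.089, 0.001], [0.001, -0.0, -1.0]]
ft_force: [0.1, 0.4, 0.3]
grip_width: 0.0852
gripper_force: 0.0
```

>>> {"op": "jog_arm", "data": {
  "hand": [0.085, 0.085, 0.085, 0.085, 0.085],
  "travel": [
    [-0.0015, -0.0532, 0],
    [0, 0, 0],
    [0, 0, 0],
    [0, 0, 0],
    [0, 0, 0]
  ],
  "yaw": [0.119, 0, 0, 0, 0]
}}

```text
time_s: 14.05
position: [0.6374, -0.2822, 0.1512]
tool_rot: [[-0.027, 1.0, 0.0], [1.0, 0.027, -0.0], [-0.0, 0.0, -1.0]]
ft_force: [0.3, 0.3, -0.3]
grip_width: 0.0854
gripper_force: 0.0
```

>>> {"op": "jog_arm", "data": {
  "hand": [0.085, 0.085, 0.085, 0.085, 0.085],
  "travel": [
    [0, -0.0065, -0.036],
    [0, 0, -0.036],
    [0, 0, -0.024],
    [0, 0, -0.01],
    [0, 0, 0]
  ],
  "yaw": [0, 0, 0, 0, 0]
}}

```text
time_s: 14.68
position: [0.6372, -0.2897, 0.0449]
tool_rot: [[-0.026, 1.0, -0.0], [1.0, 0.026, 0.0], [0.0, -0.0, -1.0]]
ft_force: [-1.1, -0.9, 0.2]
grip_width: 0.0851
gripper_force: 0.0
```

>>> {"op": "jog_arm", "data": {
  "hand": [0.015, 0.015, 0.015, 0.015, 0.015],
  "travel": [
    [0, 0, 0],
    [0, 0, 0],
    [0, 0, 0],
    [0, 0, 0],
    [0, 0, 0]
  ],
  "yaw": [0, 0, 0, 0, 0],
  "grip_force": 25
}}

```text
time_s: 15.3
position: [0.6371, -0.2901, 0.0452]
tool_rot: [[-0.026, 1.0, 0.0], [1.0, 0.026, -0.0], [-0.0, 0.0, -1.0]]
ft_force: [-1.2, 0.7, 3.7]
grip_width: 0.0225
gripper_force: 31.6
```

>>> {"op": "jog_arm", "data": {
  "hand": [0.015, 0.015, 0.015, 0.015, 0.015],
  "travel": [
    [0, 0, 0],
    [0, 0, 0.02],
    [0, 0, 0.05],
    [0, 0, 0.05],
    [0, 0, 0]
  ],
  "yaw": [0, 0, 0, 0, 0]
}}

```text
time_s: 15.92
position: [0.6382, -0.2908, 0.1693]
tool_rot: [[-0.026, 1.0, 0.007], [1.0, 0.026, -0.005], [-0.005, 0.007, -1.0]]
ft_force: [0.9, 0.6, -0.5]
grip_width: 0.0229
gripper_force: 31.2
```

```bash
python3 - <<'E'
from h import *
s=env.get_image("side");o=env.observe();print(o["position"],o["grip_width"],o["tool_rot"][:2,1])
x,y,z=o["position"];
for sy in(-1,1):
  for zz in(.013,-.045): print(px("side",[x,y+sy*.0645,z+zz]))
cv2.imwrite("pics/s3.png",cv2.resize(s[180:350,340:540],(800,600),interpolation=cv2.INTER_CUBIC)[:,:,::-1])
E
```

```text
[ 0.6373 -0.2902  0.1662] 0.022622370739840858 [0.9997 0.026 ]
[447.4259 261.8657]
[443.3203 291.349 ]
[413.4105 230.516 ]
[410.5936 257.6117]
```

View pics/s3.png

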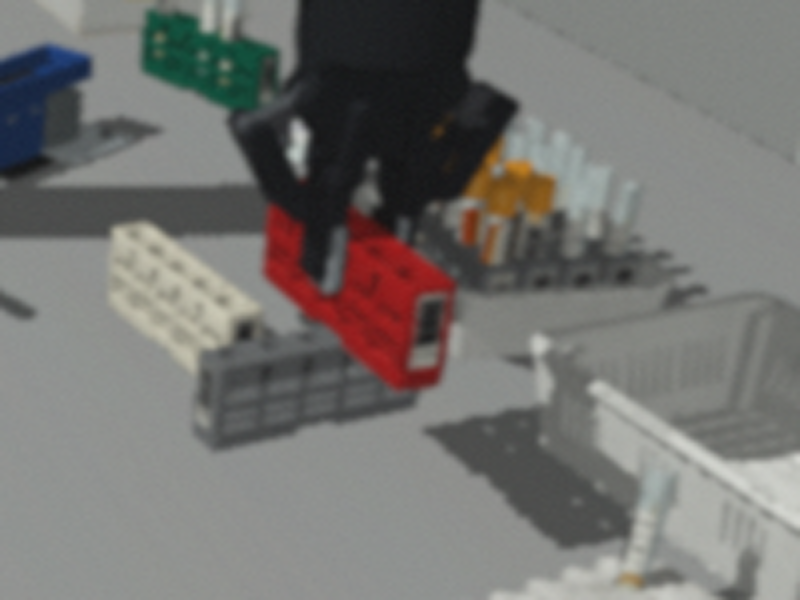

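```bash
python3 - <<'E'
from h import *
t=env.get_image("top")
c,d,a=rect(t,"top",(105,100,40),(125,255,255),.073,(164,158,235,262));print(c,d,a)
q=[onz("top",(167,173),.073),onz("top",(183.75,162),.073)];R,o,th,_=railfit()
m=(q[0]+q[1])/2;print(m,m-.0735*R[:,0],q[0]-q[1])
cv2.imwrite("pics/t3.png",cv2.resize(t[150:290,150:350],(800,560),interpolation=cv2.INTER_CUBIC)[:,:,::-1])
E
```

```text
[0.6436 0.2087] [148.0648  42.0188] 29.59611
[0.7057 0.2451] [0.642  0.2084] [-0.0221  0.034 ]
```

View pics/t3.png

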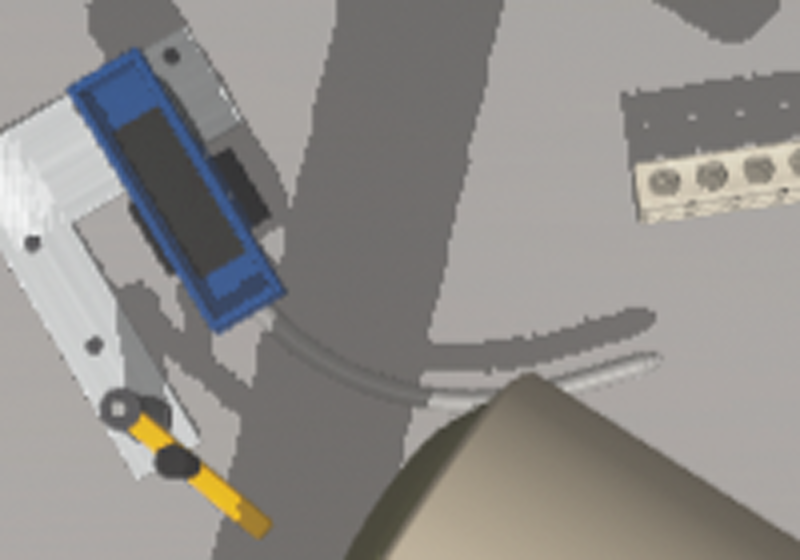

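Tray centre measured at (0.6436, 0.2087), angle about 29.6°, size 148x42, so the shuttle is home and in line (tray at crop (180,190)).

>>> {"op": "jog_arm", "data": {
  "hand": [0.015, 0.015, 0.015, 0.015, 0.015],
  "travel": [
    [0.0005, 0.04, 0],
    [0.0005, 0.055, 0],
    [0.0005, 0.055, 0],
    [0.0005, 0.055, 0],
    [0.0005, 0.055, 0]
  ],
  "yaw": [-0.09, -0.12, -0.12, -0.12, -0.12]
}}

```text
time_s: 16.65
position: [0.6386, -0.0282, 0.1627]
tool_rot: [[0.521, 0.853, -0.004], [0.853, -0.521, 0.001], [-0.001, -0.004, -1.0]]
ft_force: [0.2, 0.2, 0.5]
grip_width: 0.0225
gripper_force: 31.2
```

>>> {"op": "jog_arm", "data": {
  "hand": [0.015, 0.015, 0.015, 0.015, 0.015],
  "travel": [
    [0.0007, 0.055, 0],
    [0.0007, 0.055, 0],
    [0.0007, 0.055, 0],
    [0.0008, 0.05, 0],
    [0.0008, 0.024, 0]
  ],
  "yaw": [-0.12, -0.12, -0.12, -0.12, -0.027]
}}

```text
time_s: 17.27
position: [0.642, 0.2116, 0.1624]
tool_rot: [[0.868, 0.497, -0.004], [0.497, -0.868, -0.0], [-0.004, -0.002, -1.0]]
ft_force: [0.2, -0.6, -0.4]
grip_width: 0.023
gripper_force: 31.2
```

>>> {"op": "jog_arm", "data": {
  "hand": [0.015, 0.015, 0.015, 0.015, 0.015],
  "travel": [
    [0, 0, -0.02],
    [0, 0, -0.01],
    [0, 0, 0],
    [0, 0, 0],
    [0, 0, 0]
  ],
  "yaw": [0, 0, 0, 0, 0]
}}

```text
time_s: 17.9
position: [0.6434, 0.2088, 0.1354]
tool_rot: [[0.868, 0.496, 0.001], [0.496, -0.868, 0.0], [0.001, 0.0, -1.0]]
ft_force: [0.3, -0.9, 0.1]
grip_width: 0.0228
gripper_force: 31.2
```

```bash
python3 - <<'E'
from h import *
for n in("side","top"):
    s=env.get_image(n);o=env.observe();p=o["position"];y=o["tool_rot"][:,1];x=o["tool_rot"][:,0]
    m=cv2.inRange(hsv(s),(0,140,40),(8,255,255))|cv2.inRange(hsv(s),(172,140,40),(180,255,255))
    roi=(280,150,420,260) if n=="side" else (150,140,280,270)
    k=np.zeros_like(m);k[roi[1]:roi[3],roi[0]:roi[2]]=m[roi[1]:roi[3],roi[0]:roi[2]]
    k=cv2.morphologyEx(k,cv2.MORPH_OPEN,np.ones((2,2)));ys,xs=np.nonzero(k)
    print(n,len(xs)); 
    if len(xs): print(xs.min(),ys[xs.argmin()],xs.max(),ys[xs.argmax()],ys.min(),ys.max())
    for i in(-1,1):
      for j in(-1,1):print([px(n,p+i*.0645*x+j*.012*y+[0,0,z]).round(1) for z in(-.045,.013)])
E
```

```text
side 567
322 198 358 172 172 201
[array([320.3, 198.9]), array([320.7, 177.8])]
[array([327.1, 201.4]), array([327.6, 180.1])]
[array([352.3, 186.8]), array([353.2, 166.7])]
[array([359., 189.]), array([360. , 168.7])]
top 20
204 212 207 215 212 217
[array([202.7, 226. ]), array([196.8, 221.9])]
[array([213.1, 219.8]), array([207.9, 215.4])]
[array([170.2, 171.5]), array([162.6, 164.4])]
[array([180.7, 165.4]), array([173.7, 158. ])]
```

>>> {"op": "jog_arm", "data": {
  "hand": [0.015, 0.015, 0.015, 0.015, 0.015],
  "travel": [
    [0, 0, -0.01],
    [0, 0, -0.007],
    [0, 0, -0.005],
    [0, 0, -0.004],
    [0, 0, 0]
  ],
  "yaw": [0, 0, 0, 0, 0]
}}

```text
time_s: 18.62
position: [0.6431, 0.209, 0.1085]
tool_rot: [[0.868, 0.497, -0.0], [0.497, -0.868, -0.0], [-0.0, -0.0, -1.0]]
ft_force: [-0.5, -0.0, -0.2]
grip_width: 0.023
gripper_force: 31.2
```

No contact, so the rack is inside the rim. Lowering the rest and releasing.

>>> {"op": "jog_arm", "data": {
  "hand": [0.015, 0.015, 0.015, 0.015, 0.015],
  "travel": [
    [0, 0, -0.002],
    [0, 0, -0.001],
    [0, 0, -0.001],
    [0, 0, 0],
    [0, 0, 0]
  ],
  "yaw": [0, 0, 0, 0, 0]
}}

```text
time_s: 19.25
position: [0.6432, 0.2089, 0.1049]
tool_rot: [[0.868, 0.497, 0.0], [0.497, -0.868, -0.0], [0.0, 0.0, -1.0]]
ft_force: [-0.1, -0.9, -0.0]
grip_width: 0.0228
gripper_force: 31.2
```

>>> {"op": "jog_arm", "data": {
  "hand": [0.015, 0.015, 0.015, 0.015, 0.015],
  "travel": [
    [0, 0, -0.001],
    [0, 0, -0.001],
    [0, 0, 0],
    [0, 0, 0],
    [0, 0, 0]
  ],
  "yaw": [0, 0, 0, 0, 0]
}}

```text
time_s: 19.88
position: [0.6433, 0.209, 0.1042]
tool_rot: [[0.868, 0.497, 0.001], [0.497, -0.868, 0.0], [0.001, 0.001, -1.0]]
ft_force: [-3.4, 0.1, 7.9]
grip_width: 0.0226
gripper_force: 32.3
```

Floor contact felt. Releasing the rack and rising.

>>> {"op": "jog_arm", "data": {
  "hand": [0.03, 0.035, 0.045, 0.055, 0.06],
  "travel": [
    [0, 0, 0.001],
    [0, 0, 0],
    [0, 0, 0],
    [0, 0, 0],
    [0, 0, 0.01]
  ],
  "yaw": [0, 0, 0, 0, 0]
}}

```text
time_s: 20.5
position: [0.6428, 0.2089, 0.1134]
tool_rot: [[0.868, 0.497, -0.002], [0.497, -0.868, -0.0], [-0.002, -0.001, -1.0]]
ft_force: [0.3, 0.2, 0.8]
grip_width: 0.0602
gripper_force: 0.0
```

>>> {"op": "jog_arm", "data": {
  "hand": [0.06, 0.06, 0.06, 0.06, 0.06],
  "travel": [
    [0, 0, 0.03],
    [0, 0, 0.04],
    [0, 0, 0.04],
    [-0.04, -0.03, 0],
    [-0.04, -0.03, 0]
  ],
  "yaw": [0, 0, 0, 0, 0]
}}

```text
time_s: 21.12
position: [0.5623, 0.1484, 0.2248]
tool_rot: [[0.868, 0.497, 0.002], [0.497, -0.868, 0.0], [0.002, 0.001, -1.0]]
ft_force: [0.7, -0.3, 0.6]
grip_width: 0.0601
gripper_force: 0.0
```

```bash
python3 - <<'E'
from h import *
t=env.get_image("top");s=env.get_image("side");o=env.observe();print(o["position"],o["tool_rot"][:2,1])
k=onz("top",(194.3,265.3),.114);R,oo,th,_=railfit();h=R@[-.084,.08]+oo;print("knob",k,"hinge",h,np.degrees(np.arctan2(*(k-h)[::-1])),np.linalg.norm(k-h))
r=s[140:260,270:390];a=cv2.resize(r,(400,400),interpolation=cv2.INTER_CUBIC);b=cv2.resize(t[150:290,150:290],(400,400),interpolation=cv2.INTER_CUBIC)
cv2.imwrite("pics/rk.png",np.hstack([a,b])[:,:,::-1])
E
```

```text
[0.5597 0.1472 0.2247] [ 0.4954 -0.8687]
knob [0.502  0.1993] hinge [0.5313 0.2359] -128.670061758891 0.046876078319629894
```

View pics/rk.png

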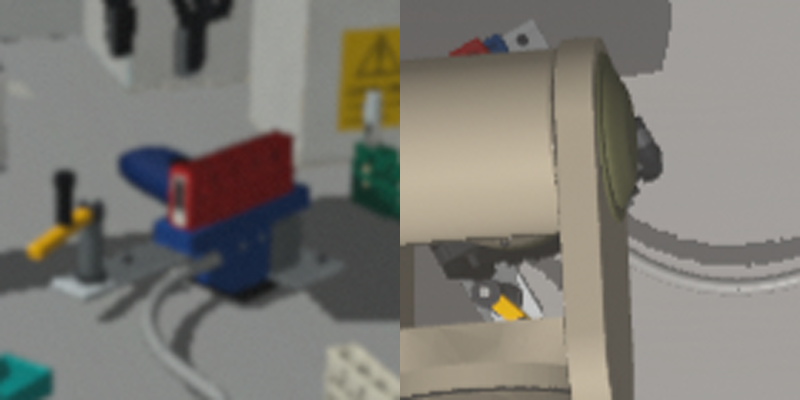

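The crop shows the red rack standing upright in the tray (crop (235,180)); knob at (65,185), still open. Going to the knob.

>>> {"op": "jog_arm", "data": {
  "hand": [0.06, 0.06, 0.06, 0.06, 0.06],
  "travel": [
    [-0.029, 0.0265, 0],
    [-0.028, 0.0265, 0],
    [0, 0, 0],
    [0, 0, -0.03],
    [0, 0, -0.03]
  ],
  "yaw": [0.175, 0.175, 0, 0, 0]
}}

```text
time_s: 21.85
position: [0.5074, 0.2018, 0.1637]
tool_rot: [[0.646, 0.763, 0.002], [0.763, -0.646, 0.0], [0.002, 0.002, -1.0]]
ft_force: [0.7, 0.1, -0.7]
grip_width: 0.0601
gripper_force: 0.0
```

>>> {"op": "jog_arm", "data": {
  "hand": [0.06, 0.06, 0.06, 0.06, 0.06],
  "travel": [
    [0, 0, -0.025],
    [0, 0, -0.02],
    [0, 0, -0.01],
    [0, 0, -0.01],
    [0, 0, 0]
  ],
  "yaw": [0, 0, 0, 0, 0]
}}

```text
time_s: 22.48
position: [0.5063, 0.2019, 0.0986]
tool_rot: [[0.645, 0.764, -0.0], [0.764, -0.645, -0.0], [-0.0, -0.0, -1.0]]
ft_force: [0.8, 0.9, -0.4]
grip_width: 0.0595
gripper_force: 0.0
```

>>> {"op": "jog_arm", "data": {
  "hand": [0.008, 0.008, 0.008, 0.008, 0.008],
  "travel": [
    [0, 0, 0],
    [0, 0, 0],
    [0, 0, 0],
    [0, 0, 0],
    [0, 0, 0]
  ],
  "yaw": [0, 0, 0, 0, 0],
  "grip_force": 20
}}

```text
time_s: 23.1
position: [0.5063, 0.202, 0.0992]
tool_rot: [[0.645, 0.764, 0.001], [0.764, -0.645, 0.0], [0.0, 0.0, -1.0]]
ft_force: [-2.6, -0.3, 4.7]
grip_width: 0.0159
gripper_force: 19.6
```

>>> {"op": "jog_arm", "data": {
  "hand": [0.008, 0.008, 0.008, 0.008, 0.008],
  "travel": [
    [0.0041, -0.0026, 0],
    [0.0044, -0.0022, 0],
    [0.0045, -0.0017, 0],
    [0.0048, -0.0011, 0],
    [0.0049, -0.0005, 0]
  ],
  "yaw": [0.116, 0.116, 0.116, 0.116, 0.116]
}}

```text
time_s: 23.72
position: [0.5292, 0.1932, 0.0993]
tool_rot: [[0.117, 0.993, 0.0], [0.993, -0.117, -0.001], [-0.001, 0.001, -1.0]]
ft_force: [-1.4, -4.6, 6.1]
grip_width: 0.0157
gripper_force: 19.6
```

>>> {"op": "jog_arm", "data": {
  "hand": [0.008, 0.008, 0.008, 0.008, 0.008],
  "travel": [
    [0.0048, 0, 0],
    [0.0049, 0.0006, 0],
    [0.0047, 0.0011, 0],
    [0.0046, 0.0017, 0],
    [0, 0, 0]
  ],
  "yaw": [0.116, 0.116, 0.116, 0.116, 0]
}}

```text
time_s: 24.35
position: [0.549, 0.1963, 0.0993]
tool_rot: [[-0.337, 0.941, 0.002], [0.941, 0.337, -0.002], [-0.002, 0.002, -1.0]]
ft_force: [1.4, -5.8, 3.8]
grip_width: 0.0157
gripper_force: 19.6
```

Following well. Finishing onto the hard stop.

>>> {"op": "jog_arm", "data": {
  "hand": [0.008, 0.008, 0.008, 0.008, 0.008],
  "travel": [
    [0.0022, 0.0011, 0],
    [0.0022, 0.0011, 0],
    [0.001, 0.0006, 0],
    [0.001, 0.0006, 0],
    [0, 0, 0]
  ],
  "yaw": [0.058, 0.058, 0, 0, 0]
}}

```text
time_s: 24.98
position: [0.5543, 0.199, 0.0992]
tool_rot: [[-0.443, 0.896, -0.0], [0.896, 0.443, -0.003], [-0.003, -0.002, -1.0]]
ft_force: [-3.3, -9.6, 7.6]
grip_width: 0.0158
gripper_force: 20.2
```

>>> {"op": "jog_arm", "data": {
  "hand": [0.008, 0.008, 0.008, 0.008, 0.008],
  "travel": [
    [0.001, 0.0005, 0],
    [0.001, 0.0005, 0],
    [0, 0, 0],
    [0, 0, 0],
    [0, 0, 0]
  ],
  "yaw": [0, 0, 0, 0, 0]
}}

```text
time_s: 25.6
position: [0.5544, 0.199, 0.0991]
tool_rot: [[-0.443, 0.896, -0.005], [0.896, 0.443, -0.005], [-0.003, -0.007, -1.0]]
ft_force: [-12.5, -16.4, 11.5]
grip_width: 0.0157
gripper_force: 21.1
```

Hard stop reached. Relaxing, opening and rising.

>>> {"op": "jog_arm", "data": {
  "hand": [0.008, 0.02, 0.03, 0.035, 0.035],
  "travel": [
    [-0.0008, -0.0004, 0],
    [0, 0, 0],
    [0, 0, 0],
    [0, 0, 0],
    [0, 0, 0.02]
  ],
  "yaw": [0, 0, 0, 0, 0]
}}

```text
time_s: 26.22
position: [0.5549, 0.2014, 0.1177]
tool_rot: [[-0.443, 0.896, -0.003], [0.896, 0.443, -0.0], [0.001, -0.003, -1.0]]
ft_force: [-0.2, 0.9, 0.4]
grip_width: 0.0351
gripper_force: 0.0
```

>>> {"op": "jog_arm", "data": {
  "hand": [0.035, 0.035, 0.035, 0.035, 0.035],
  "travel": [
    [0, 0, 0.04],
    [0, 0, 0.05],
    [-0.04, -0.04, 0.02],
    [-0.04, -0.045, 0],
    [-0.04, -0.045, 0]
  ],
  "yaw": [0, 0, 0, 0, 0]
}}

```text
time_s: 26.85
position: [0.4343, 0.0704, 0.229]
tool_rot: [[-0.444, 0.896, 0.001], [0.896, 0.444, -0.0], [-0.001, 0.001, -1.0]]
ft_force: [1.2, -0.2, 0.5]
grip_width: 0.0347
gripper_force: 0.0
```

>>> {"op": "jog_arm", "data": {
  "hand": [0.035, 0.035, 0.035, 0.035, 0.035],
  "travel": [
    [-0.01, -0.06, 0],
    [0, -0.06, 0],
    [0, -0.06, 0],
    [0, -0.06, 0],
    [0, 0, 0]
  ],
  "yaw": [0, 0, 0, 0, 0]
}}

```text
time_s: 27.48
position: [0.4255, -0.1721, 0.2285]
tool_rot: [[-0.439, 0.899, 0.0], [0.899, 0.439, -0.0], [-0.001, 0.0, -1.0]]
ft_force: [-0.4, 0.6, -0.4]
grip_width: 0.0348
gripper_force: 0.0
```

```bash
python3 - <<'E'
from h import *
t=env.get_image("top");cv2.imwrite("pics/end.png",t[:,:,::-1]);R,o,th,_=railfit()
c,d,a=rect(t,"top",(18,130,90),(30,255,255),.072,(175,215,240,300));print("arm",c,d,a)
h=R@[-.084,.08]+o;print("dir",np.degrees(np.arctan2(*(c-h)[::-1])))
c,d,a=rect(t,"top",(0,120,40),(8,255,255),.117,(150,140,250,270));print("red",c,d,a)
print("white",rect(t,"top",(15,20,150),(40,90,255),.058,(300,170,375,215)))
print("blue",rect(t,"top",(105,100,40),(125,255,255),.073,(164,158,235,262)))
E
```

```text
arm [0.5687 0.1732] [10.8765 44.6519] 120.04721
dir -59.14651433606259
red [0.6448 0.2084] [126.134  23.862] 29.89795
white (array([ 0.644 , -0.0731]), array([32.0423, 94.9851]), np.float32(96.52962))
blue (array([0.6501, 0.1966]), array([147.6849,  33.286 ]), np.float32(19.53373))
```

```bash
python3 -c "
from rig import env
print(env.close_job())"
```

```text
the job is handed in; nothing more can be done
None
```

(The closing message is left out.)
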